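# Load the socket rail by size

### The job

Load the four loose sockets onto the studs of the socket rail in order of size, the smallest on the stud next to the green hang ring and the largest at the other end, so that the rail hangs with its weight low. Each socket goes square hole down over its stud until it stands fully home, upright on its clip. Leave the glue bottle standing where it is.

Things in the scene. Friction and masses are not known exactly. Their poses are not given: they have to be found in the camera images.
- socket_small: The smallest of four bright steel sockets, 46 mm tall, about 0.22 kg, upright on the bench with its open hexagon end up: a plain 38 mm round from 29 mm above the underside to the top (grip it there), 36 mm round at the lower end. A 19 mm square hole, 22 mm deep, runs up from the underside. Origin: centre of the underside, z up its axis.
- socket_medium: The second smallest of four bright steel sockets, 50 mm tall, about 0.3 kg, upright on the bench with its open hexagon end up: a plain 46 mm round from 29 mm above the underside to the top (grip it there), 42 mm round at the lower end. A 19 mm square hole, 22 mm deep, runs up from the underside. Origin: centre of the underside, z up its axis.
- socket_large: The second largest of four bright steel sockets, 54 mm tall, about 0.42 kg, upright on the bench with its open hexagon end up: a plain 54 mm round from 29 mm above the underside to the top (grip it there), 46 mm round at the lower end. A 19 mm square hole, 22 mm deep, runs up from the underside. Origin: centre of the underside, z up its axis.
- socket_largest: The largest of four bright steel sockets, 58 mm tall, about 0.55 kg, upright on the bench with its open hexagon end up: a plain 62 mm round from 29 mm above the underside to the top (grip it there), 50 mm round at the lower end. A 19 mm square hole, 22 mm deep, runs up from the underside. Origin: centre of the underside, z up its axis.
- stud_a: Round steel stud, 15 mm thick, 26 mm high, nose tapering to 5 mm, on a black clip 42x44x6 mm; one of four alike on the fixed aluminium rail, in the order a b c d, about 72 mm apart. Origin: on the stud's axis at the clip's underside, 9 mm above the bench; a socket fully home stands on the clip's top, 6 mm above it. y: along the rail from a to d.
- stud_b: Round steel stud, 15 mm thick, 26 mm high, nose tapering to 5 mm, on a black clip 42x44x6 mm; one of four alike on the fixed aluminium rail, in the order a b c d, about 72 mm apart. Origin: on the stud's axis at the clip's underside, 9 mm above the bench; a socket fully home stands on the clip's top, 6 mm above it. y: along the rail from a to d.
- stud_c: Round steel stud, 15 mm thick, 26 mm high, nose tapering to 5 mm, on a black clip 42x44x6 mm; one of four alike on the fixed aluminium rail, in the order a b c d, about 72 mm apart. Origin: on the stud's axis at the clip's underside, 9 mm above the bench; a socket fully home stands on the clip's top, 6 mm above it. y: along the rail from a to d.
- stud_d: Round steel stud, 15 mm thick, 26 mm high, nose tapering to 5 mm, on a black clip 42x44x6 mm; one of four alike on the fixed aluminium rail, in the order a b c d, about 72 mm apart. Origin: on the stud's axis at the clip's underside, 9 mm above the bench; a socket fully home stands on the clip's top, 6 mm above it. y: along the rail from a to d.
- hang_ring: green plastic hang ring, 44 mm across, lying flat just beyond one end of the aluminium rail (either end: next to stud a or next to stud d; a black round end stop is at the other), by which the rail is later hung on the wall. Origin: centre of the ring's underside, about 50 mm beyond the last stud, on the rail's line.
- glue_bottle: blue squeeze bottle of glue with an orange spout, 64 mm across, 216 mm tall, standing at the left of the work; a bystander. Origin: centre of its underside, z up.

How it is judged:
At the end, for the whole second after the job is handed in: The smallest, second, third and largest socket stand in this order on the four studs, counted from the green hang ring: each upright (within 0.1 rad), over its own stud (within 8 mm) and fully home on the clip (underside within 3 mm of the clip's top), released and at rest (((horizontal distance between hang_ring and stud_a below 0.1 m and horizontal distance between socket_small and stud_a below 0.008 m and z of socket_small in the frame of stud_a between 0.003 and 0.009 m and angle between each of socket_small, socket_medium, socket_large, socket_largest's own z axis and vertical below 0.1 rad and linear speed of each of socket_small, socket_medium, socket_large, socket_largest below 0.02 m/s and horizontal distance between socket_medium and stud_b below 0.008 m and z of socket_medium in the frame of stud_b between 0.003 and 0.009 m and horizontal distance between socket_large and stud_c below 0.008 m and z of socket_large in the frame of stud_c between 0.003 and 0.009 m and horizontal distance between socket_largest and stud_d below 0.008 m and z of socket_largest in the frame of stud_d between 0.003 and 0.009 m) or (horizontal distance between hang_ring and stud_d below 0.1 m and horizontal distance between socket_small and stud_d below 0.008 m and z of socket_small in the frame of stud_d between 0.003 and 0.009 m and angle between each of socket_small, socket_medium, socket_large, socket_largest's own z axis and vertical below 0.1 rad and linear speed of each of socket_small, socket_medium, socket_large, socket_largest below 0.02 m/s and horizontal distance between socket_medium and stud_c below 0.008 m and z of socket_medium in the frame of stud_c between 0.003 and 0.009 m and horizontal distance between socket_large and stud_b below 0.008 m and z of socket_large in the frame of stud_b between 0.003 and 0.009 m and horizontal distance between socket_largest and stud_a below 0.008 m and z of socket_largest in the frame of stud_a between 0.003 and 0.009 m))); the robot touches nothing.
It fails at once if the glue bottle is pushed more than 25 mm or knocked over (distance of glue_bottle from where it was at the start of the episode above 0.025 m or angle between glue_bottle's own z axis and vertical above 0.35 rad).
It also fails if it takes over 88 s, if anything falls off the work surface, if the arm or the gripper's body presses on something with over 40 N, if the wrist force passes 120 N, or if a joint passes its speed limit or range.

### The arm

A 6-joint arm with a two-finger parallel gripper is mounted at the origin on the work surface; the furniture and walls round the work are solid. World frame = base frame: x ahead of the robot, y to its left, z up, the work surface at z = 0. Lengths are in m, angles in rad, forces in N, time in s.
With the tool pointing down it reaches from about 0.275 to 1 m from the base axis. Payload 8.4 kg.
Tool frame: the origin (TCP) lies at the very end of the fingers, on their centre line; the grasp point (between the pads) lies 19 mm behind it; z points along the fingers, y is the line along which they close (so a half turn about z gives the same grasp; the last joint's range is limited). The gripper opens to 85 mm and grips with 20 to 120 N. Pads are 22 mm wide; open, the fingers measure 114 mm over their backs; the gripper's body (76 mm by 85 mm) begins 54 mm behind the grasp point. The pads swing forward as they close: fully open they stand 13 mm farther back than shut.
Start: joints at [-1.229, 0.353, 1.633, -0, 1.155, -0.002], TCP at [0.211, -0.588, 0.231] pointing down, gripper open.
Joint ranges: [-2.63, 2.63], [-0.92, 2.1], [0.06, 2.66], [-1.3, 4.44], [0, 2.69], [-3.02, 3.02]. Speed limits (rad/s): [2.22, 2.22, 2.79, 3.14, 3.14, 3.14].

### API

Orientations are given as [roll, pitch, yaw] about the fixed x, y, z axes, in that order (R = Rz(yaw) Ry(pitch) Rx(roll)).
In Python, from bench import * gives the robot as it stands.
- The arm moves only by the tool move_arm, never from a script. Its argument "rows" is a list of rows, each a list of 3 entries, a list of its own where there are three numbers: the shift along the world's x, y, z normalised to -1 to 1, where 1 is 120 mm, then the turn, a rotation vector about the world's x, y, z normalised to -1 to 1, where 1 is pi rad, then the opening, from 0 (shut) to 1 (fully open). A call has 1 to 20 rows; each row is the pose to reach, as a shift and turn from the pose commanded when the call began, turning the shorter way round; what a row does not reach only later rows make up. A row lasts 1/8 s, in which the tool goes at most 62.5 mm and 10.7 degrees, less where a joint would pass 70% of its speed; a pose out of reach is approached as far as the arm can. A call with a number of a shift or a turn outside -1 to 1 is refused whole. A call with a gripper value outside its range is refused whole. The fingers move at their own pace and stop on an object; "grip_force" is the grip in N (left out, the last holds). Time passes only in rows, so rows that repeat a pose let the fingers close. It gives the time, the measured TCP pose, the force, the opening and the grip force at its end, in the units of the state.
- read_state(): the state, without advancing time (a new reading comes with each control period).
- read_camera(name): name is "side" or "top" or "wrist"; returns the picture (480x640x3 uint8, red, green, blue); there is no depth.
- camera_model(name): a dict with "fx", "fy", "cx", "cy" (pixels), "rvec" (rotation vector, rad) and "tvec" (3), from world to camera coordinates, as OpenCV has them; the wrist camera has in their place "mount" (4x4, takes a point from camera to tool coordinates, whose origin is the TCP and whose axes are the flange's). Camera axes: x right, y down, z forward; pixel columns grow to the right and rows downward; lengths in m; the calibration is good to about 2 mm. The wrist camera is an equidistant fisheye: a pixel r from the principal point sees the ray r / f radians off the axis. A picture is of the moment at which its call begins: read the wrist's pose just before it. camera_model takes no time and is no camera call.
- hand_in(): hands the job in; it is judged then, once.
The state is a dict: "t": time; "joints": joint angles; "joint_vel": joint speeds; "tau": joint torques, N m; "eef_pos": TCP position; "tcp_rot": TCP orientation; "contact_force": force on the tool from outside, world axes, zero at the start; "torque": the same for the moment, N m; "gripper_width": finger opening in m; "grasp_force": force on a finger pad.
Only numpy, scipy, OpenCV 4.12 (cv2) and the standard library are available. Lean on these libraries where they do the work, as an engineer would, in place of code of your own. Each camera call takes 0.05 s, during which the arm holds its last target. There are 200 camera calls.

## Working session

There is one attempt and no reset: what is moved stays moved. The work goes in short steps, Python scripts to look and compute and a tool call to move; the robot and the scene stay as the last step left them, time stands still between calls to the robot, and variables do not carry over. Pictures are saved under pics/ and viewed, at most 14 in all, crops included, and the job is handed in when it is done.

Besides the shell and the picture viewer there is one more tool, called after ">>>" as name(argument=value, ...), one argument or row to a line, values as JSON. move_arm: Moves the arm, as the interface text tells. Scaled input: -1 to 1 covers 120 mm each way for a shift and pi rad each way for a turn. Its arguments: {"type":"object","properties":{"rows":{"type":"array"},"grip_force":{"type":"number"}},"required":["rows"]}

```bash
mkdir -p pics; ls; python3 - <<'E'
from bench import *
import cv2
s=read_state();print(s)
for n in("top","side"):
    im=read_camera(n);cv2.imwrite(f"pics/{n}0.png",im[:,:,::-1]);print(n,camera_model(n))
print(camera_model("wrist"))
E
```

```text
pics
{'t': 0.0, 'joints': array([-1.22940694e+00,  3.53668377e-01,  1.63414952e+00, -2.49865958e-05,
        1.15517572e+00, -2.40122077e-03]), 'joint_vel': array([ 0.000954  ,  0.00088644,  0.00091297, -0.00101847, -0.00083547,
        0.00036074]), 'tau': array([ 3.44934873e-03, -6.05248332e+01, -3.42062116e+01,  1.67422936e-04,
        9.54056246e-03,  5.47123375e-05]), 'eef_pos': array([ 0.2104932 , -0.58797951,  0.23054246]), 'tcp_rot': array([-3.14019164e+00,  1.94811393e-05,  3.43800726e-01]), 'contact_force': array([ 0.49393326, -0.44113288,  0.63860044]), 'torque': array([-0.0034423 ,  0.03310372,  0.03232896]), 'grasp_force': 0.0, 'gripper_width': 0.08529376457015393}
top {'fx': 584.9818274836518, 'fy': 584.9818274836518, 'cx': 316.36779302929386, 'cy': 231.37378286355457, 'rvec': array([ 2.17431516, -2.21715382,  0.05440456]), 'tvec': array([0.09293093, 0.51111518, 0.98801365])}
side {'fx': 530.892937932693, 'fy': 530.892937932693, 'cx': 324.58086247902014, 'cy': 244.52955239858957, 'rvec': array([ 2.25032732,  0.09098895, -0.06053115]), 'tvec': array([-0.50572117,  0.06889925,  0.91481583])}
{'fx': 371.64829954431775, 'fy': 371.64829954431775, 'cx': 318.24417664061514, 'cy': 237.49063587518654, 'mount': array([[-3.03090223e-04, -9.65546733e-01, -2.60229544e-01,
         6.49973895e-02],
       [ 9.99999523e-01, -5.11315431e-05, -9.74986086e-04,
         4.99688438e-04],
       [ 9.28088691e-04, -2.60229715e-01,  9.65546288e-01,
        -1.43544273e-01],
       [ 0.00000000e+00,  0.00000000e+00,  0.00000000e+00,
         1.00000000e+00]])}
```

View pics/top0.png

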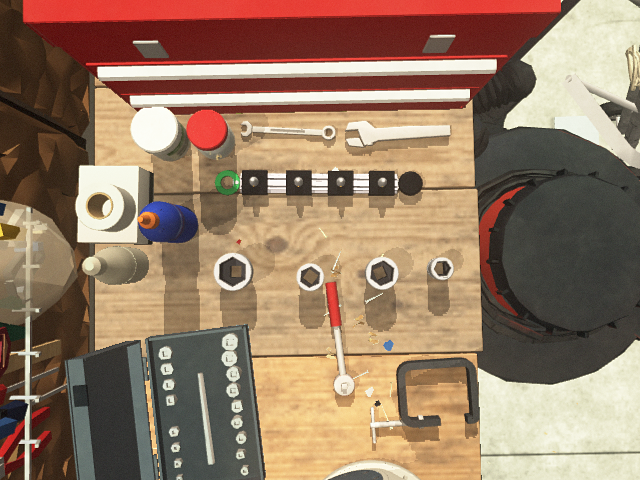

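View pics/side0.png

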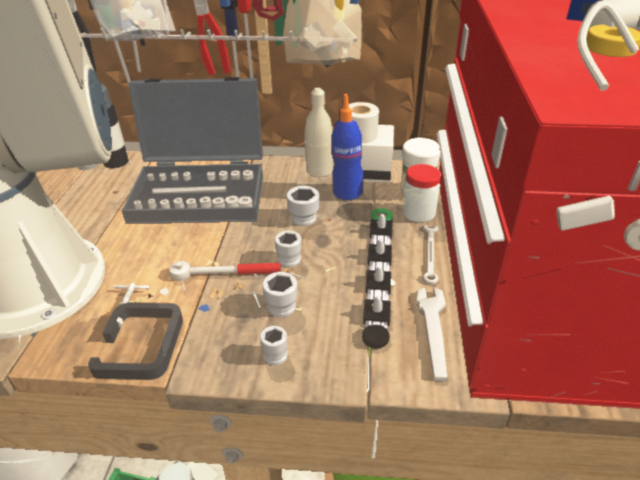

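```bash
cat > h.py <<'E'
import numpy as np, cv2
from scipy.spatial.transform import Rotation as R
from bench import *
def ray(n,uv,pose=None):
    c=camera_model(n);uv=np.atleast_2d(uv).astype(float)
    p=(uv-[c['cx'],c['cy']])/[c['fx'],c['fy']]
    if n=='wrist':
        r=np.linalg.norm(p,axis=1,keepdims=True);d=np.c_[p*np.sinc(r/np.pi),np.cos(r)]
        M=c['mount'];T=R.from_euler('xyz',pose[1])
        return T.apply(M[:3,3])+pose[0],T.apply(d@M[:3,:3].T)
    Q=R.from_rotvec(c['rvec']);d=np.c_[p,np.ones(len(p))]
    return Q.inv().apply(-c['tvec']),Q.inv().apply(d)
def onz(n,uv,z,pose=None):
    o,d=ray(n,uv,pose);return (o+d*((z-o[2])/d[:,2:]))[:,:2]
def px(n,P):
    c=camera_model(n);return cv2.projectPoints(np.atleast_2d(P).astype(float),c['rvec'],c['tvec'],np.array([[c['fx'],0,c['cx']],[0,c['fy'],c['cy']],[0,0,1.]]),None)[0][:,0]
E
python3 - <<'E'
from h import *
im=cv2.imread('pics/top0.png');hsv=cv2.cvtColor(im,cv2.COLOR_BGR2HSV)
a=cv2.resize(im[160:210,205:435],None,fx=3.4,fy=3.4,interpolation=2);b=cv2.resize(im[245:300,205:465],None,fx=3,fy=3,interpolation=2)
w=max(a.shape[1],b.shape[1]);out=np.zeros((a.shape[0]+b.shape[0],w,3),np.uint8);out[:a.shape[0],:a.shape[1]]=a;out[a.shape[0]:,:b.shape[1]]=b
cv2.imwrite('pics/crop.png',out)
blk=(hsv[:,:,2]<50).astype(np.uint8);blk[:165]=0;blk[200:]=0
for c in cv2.findContours(blk,cv2.RETR_EXTERNAL,2)[0]:
    if cv2.contourArea(c)>200:
        r=cv2.minAreaRect(c);print('clip',r,onz('top',[r[0]],.015).round(4))
g=cv2.inRange(hsv,(45,100,40),(85,255,255));g[:160]=0;g[210:]=0
print('ring',onz('top',[np.argwhere(g)[:,::-1].mean(0)],.005))
w=((hsv[:,:,1]<60)&(hsv[:,:,2]>130)).astype(np.uint8);w[:245]=0;w[300:]=0
for c in cv2.findContours(w,cv2.RETR_EXTERNAL,2)[0]:
    if cv2.contourArea(c)>200:
        r=cv2.minEnclosingCircle(c);x=cv2.boundingRect(c)
        print('sock',r,x,[onz('top',[r[0]],z).round(4) for z in(.046,.05,.054,.058)])
# bottle: spout/base
bl=cv2.inRange(hsv,(105,120,40),(130,255,255));s=cv2.imread('pics/side0.png');
for n,i in(('top',im),('side',s)):
    h=cv2.cvtColor(i,cv2.COLOR_BGR2HSV);m=cv2.inRange(h,(108,120,40),(130,255,255))
    c=max(cv2.findContours(m,cv2.RETR_EXTERNAL,2)[0],key=cv2.contourArea);x=cv2.boundingRect(c);print(n,x)
    if n=='side': print('bottle front base',onz(n,[[x[0]+x[2]/2,x[1]+x[3]]],0))
E
```

```text
clip ((521.7599487304688, 186.3199920654297), (25.173004150390625, 90.2268295288086), 81.8698959350586) [[ 0.5831 -0.2704]]
ring [[0.60141446 0.23694306]]
sock ((309.64459228515625, 276.8493957519531), 13.946791648864746) (296, 263, 28, 28) [array([[0.4364, 0.0955]]), array([[0.4365, 0.0954]]), array([[0.4366, 0.0954]]), array([[0.4367, 0.0953]])]
sock ((439.96429443359375, 267.6856994628906), 13.23964786529541) (427, 257, 27, 23) [array([[ 0.4473, -0.1196]]), array([[ 0.4473, -0.1188]]), array([[ 0.4474, -0.1179]]), array([[ 0.4475, -0.1171]])]
sock ((381.4166564941406, 272.6666564941406), 16.821271896362305) (365, 256, 34, 34) [array([[ 0.4409, -0.0229]]), array([[ 0.441 , -0.0225]]), array([[ 0.4411, -0.022 ]]), array([[ 0.4412, -0.0216]])]
sock ((232.41502380371094, 270.7055358886719), 19.740158081054688) (214, 253, 38, 38) [array([[0.449 , 0.2226]]), array([[0.449, 0.222]]), array([[0.4491, 0.2214]]), array([[0.4491, 0.2209]])]
top (139, 201, 58, 40)
side (334, 156, 29, 43)
bottle front base [[0.53170443 0.29886811]]
```

View pics/crop.png

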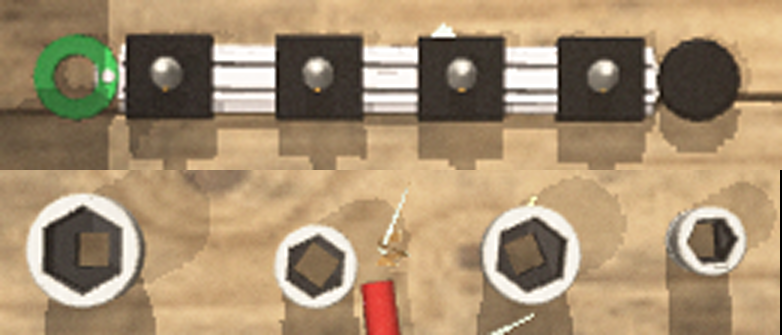

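```bash
python3 - <<'E'
from h import *
im=cv2.imread('pics/top0.png');hsv=cv2.cvtColor(im,cv2.COLOR_BGR2HSV)
print(im[172,245],im[190,260],im[212,250])
blk=((im.max(2)<75)).astype(np.uint8);blk[:165]=0;blk[200:]=0
blk=cv2.morphologyEx(blk,cv2.MORPH_OPEN,np.ones((5,5)))
for c in cv2.findContours(blk,cv2.RETR_EXTERNAL,2)[0]:
    x=cv2.boundingRect(c)
    if cv2.contourArea(c)>200:
        uv=[x[0]+(x[2]-1)/2,x[1]+(x[3]-1)/2];print('clip',x,onz('top',[uv],.015).round(4))
# stud tips: bright low-saturation blob inside
st=((hsv[:,:,1]<70)&(hsv[:,:,2]>85)).astype(np.uint8)
for u in(254,298,341,382):
    m=np.argwhere(st[174:190,u-7:u+8]);uv=m[:,::-1].mean(0)+[u-7,174];print('stud',uv,len(m),onz('top',[uv],.035).round(4),onz('top',[uv],.025).round(4))
for n,u,v,z,r in(('small',441,268,.046,.019),('med',310,277,.05,.023),('large',382,273,.054,.027),('largest',232,271,.058,.031)):
  for th in(190,215):
    w=((hsv[:,:,1]<50)&(hsv[:,:,2]>th)).astype(np.uint8)[v-24:v+25,u-24:u+25]
    c=max(cv2.findContours(w,cv2.RETR_EXTERNAL,2)[0],key=cv2.contourArea);e=cv2.fitEllipse(cv2.convexHull(c))
    uv=np.array(e[0])+[u-24,v-24];print(n,th,uv.round(1),np.round(e[1],1),onz('top',[uv],z).round(4),'exp dia px',round(2*r*585/(1.0-z),1))
E
```

```text
[43 48 54] [48 49 57] [119 161 191]
clip (399, 172, 23, 23) [[ 0.5926 -0.0791]]
clip (369, 171, 25, 25) [[ 0.5936 -0.0294]]
clip (328, 171, 25, 25) [[0.5949 0.0408]]
clip (286, 171, 25, 24) [[0.5972 0.1128]]
clip (242, 170, 25, 25) [[0.5996 0.1882]]
clip (475, 165, 165, 35) [[ 0.5894 -0.331 ]]
clip (0, 165, 78, 35) [[0.6068 0.5578]]
stud [253.10769231 180.66153846] 65 [[0.5991 0.1876]] [[0.6005 0.1886]]
stud [298.         180.94117647] 68 [[0.5972 0.1121]] [[0.5985 0.1124]]
stud [340.1969697  181.06060606] 66 [[0.5956 0.0413]] [[0.5969 0.0408]]
stud [381.97058824 181.36764706] 68 [[ 0.5937 -0.0289]] [[ 0.595 -0.03 ]]
small 190 [441.8 267.9] [21.7 23.3] [[ 0.4468 -0.1226]] exp dia px 23.3
small 215 [441.8 267.8] [21.5 22.1] [[ 0.4469 -0.1227]] exp dia px 23.3
med 190 [309.7 276.6] [26.9 27.3] [[0.437  0.0953]] exp dia px 28.3
med 215 [309.7 276.4] [26.7 26.9] [[0.4372 0.0953]] exp dia px 28.3
large 190 [381.7 272.6] [31.9 32.7] [[ 0.4412 -0.0225]] exp dia px 33.4
large 215 [381.7 272.5] [31.6 32.1] [[ 0.4414 -0.0226]] exp dia px 33.4
largest 190 [232.  271.2] [36.8 37.7] [[0.4484 0.2216]] exp dia px 38.5
largest 215 [231.9 271.1] [36.7 37. ] [[0.4486 0.2217]] exp dia px 38.5
```

>>> move_arm(
  rows=[
    [[0.493,0.97,-0.1],[0,0,0.2226],1],
    [[0.493,0.97,-0.1],[0,0,0.2226],1],
    [[0.493,0.97,-0.1],[0,0,0.2226],1],
    [[0.493,0.97,-0.1],[0,0,0.2226],1],
  ],
  grip_force=60,
)

```text
t: 0.6
eef_pos: [0.2703, -0.4708, 0.2191]
tcp_rot: [-3.141, -0.0, 1.05]
contact_force: [0.8, 0.4, -0.4]
gripper_width: 0.0852
grasp_force: 0.0
```

>>> move_arm(
  rows=[
    [[0.493,0.97,-0.1],[0,0,0.2226],1],
    [[0.493,0.97,-0.1],[0,0,0.2226],1],
    [[0.493,0.97,-0.1],[0,0,0.2226],1],
    [[0.493,0.97,-0.1],[0,0,0.2226],1],
  ],
)

```text
t: 1.1
eef_pos: [0.3293, -0.3544, 0.207]
tcp_rot: [-3.141, -0.001, 1.75]
contact_force: [0.4, 0.7, -0.6]
gripper_width: 0.0851
grasp_force: 0.0
```

>>> move_arm(
  rows=[
    [[0.493,0.97,-0.1],[0,0,0.2226],1],
    [[0.493,0.97,-0.1],[0,0,0.2226],1],
    [[0.493,0.97,-0.1],[0,0,0.2226],1],
    [[0.493,0.97,-0.1],[0,0,0.2226],1],
  ],
)

```text
t: 1.6
eef_pos: [0.3884, -0.238, 0.195]
tcp_rot: [-3.141, -0.001, 2.449]
contact_force: [-0.0, 0.5, 0.2]
gripper_width: 0.0855
grasp_force: 0.0
```

>>> move_arm(
  rows=[
    [[0.493,0.97,-0.2],[0,0,0.2226],1],
    [[0.493,0.97,-0.2],[0,0,0.2226],1],
    [[0.493,0.97,-0.2],[0,0,0.2226],1],
    [[0.493,0.97,-0.2],[0,0,0.2226],1],
    [[0.493,0.97,-0.2],[0,0,0.2226],1],
    [[0.493,0.97,-0.2],[0,0,0.2226],1],
  ],
)

```text
t: 2.35
eef_pos: [0.4472, -0.123, 0.1712]
tcp_rot: [3.142, -0.0, 3.138]
contact_force: [0.7, 0.3, -0.1]
gripper_width: 0.0856
grasp_force: 0.0
```

```bash
python3 - <<'E'
from h import *
s=read_state();im=read_camera('wrist')[:,:,::-1];cv2.imwrite('pics/w1.png',im)
np.save('w1.npy',np.r_[s['eef_pos'],s['tcp_rot']]);print(s['t'],s['eef_pos'],s['tcp_rot'],s['joints'])
E
```

```text
2.35 [ 0.4471504  -0.12296577  0.17121687] [ 3.14157060e+00 -1.94765674e-04  3.13775412e+00] [-2.71577135e-01  1.76397487e-01  2.02682290e+00 -3.75062342e-05
  9.38565930e-01 -1.83851276e+00]
```

View pics/w1.png

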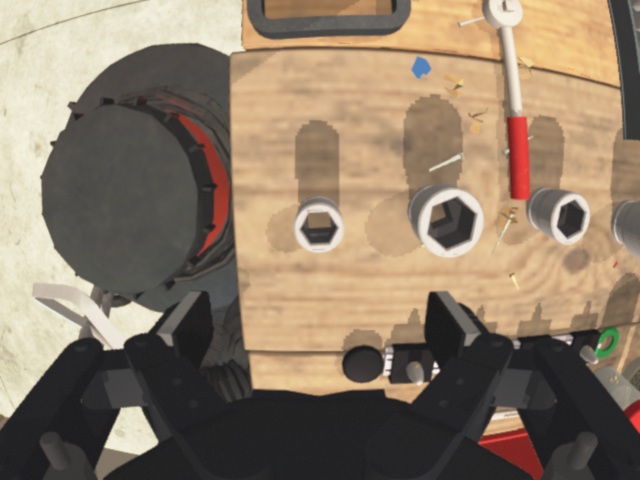

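```bash
python3 - <<'E'
from h import *
im=cv2.imread('pics/w1.png');p=np.load('w1.npy');p=(p[:3],p[3:]);hsv=cv2.cvtColor(im,cv2.COLOR_BGR2HSV)
for n,(u,v),z,th in(('small',(320,227),.046,0),('large',(449,221),.054,0),('med',(568,216),.05,0)):
  for th in(200,225):
    k=45;w=((hsv[:,:,1]<50)&(hsv[:,:,2]>th)).astype(np.uint8)[v-k:v+k,u-k:u+k]
    c=max(cv2.findContours(w,cv2.RETR_EXTERNAL,1)[0],key=cv2.contourArea).reshape(-1,2)+[u-k,v-k]
    w3=onz('wrist',cv2.convexHull(c.astype(np.int32)).reshape(-1,2),z,p);e=cv2.minEnclosingCircle(w3.astype(np.float32));e2=cv2.fitEllipse((w3*1e4).astype(np.float32));print(n,th,np.round(e,4) if 0 else (np.round(e[0],4),round(e[1],4)),np.round(np.array(e2[0])/1e4,4),np.round(np.array(e2[1])/1e4,4))
E
```

```text
small 200 (array([ 0.4464, -0.123 ]), 0.0187) [ 0.4463 -0.1231] [0.0362 0.0371]
small 225 (array([ 0.4468, -0.1228]), 0.0182) [ 0.4467 -0.123 ] [0.0354 0.0359]
large 200 (array([ 0.4404, -0.023 ]), 0.0268) [ 0.4407 -0.0227] [0.052  0.0533]
large 225 (array([ 0.4411, -0.0229]), 0.0263) [ 0.4411 -0.0226] [0.0513 0.0524]
med 200 (array([0.4366, 0.095 ]), 0.0229) [0.4366 0.0953] [0.0434 0.0454]
med 225 (array([0.4369, 0.0955]), 0.0223) [0.4368 0.0958] [0.0423 0.0442]
```

>>> move_arm(
  rows=[
    [[-0.004,0,-0.5],[0,0,0],1],
    [[-0.004,0,-1],[0,0,0],1],
    [[-0.004,0,-1],[0,0,0],1],
  ],
)

```text
t: 2.78
eef_pos: [0.4432, -0.1221, 0.048]
tcp_rot: [3.139, -0.009, 3.139]
contact_force: [0.4, 1.0, 0.2]
gripper_width: 0.0857
grasp_force: 0.0
```

>>> move_arm(
  rows=[
    [[0,0,-0.2],[0,0,0],1],
    [[0,0,-0.285],[0,0,0],1],
    [[0,0,-0.285],[0,0,0],0],
    [[0,0,-0.285],[0,0,0],0],
    [[0,0,-0.285],[0,0,0],0],
    [[0,0,-0.285],[0,0,0],0],
    [[0,0,-0.285],[0,0,0],0],
    [[0,0,-0.285],[0,0,0],0],
  ],
)

```text
t: 3.78
eef_pos: [0.4476, -0.123, 0.0184]
tcp_rot: [-3.141, 0.002, 3.141]
contact_force: [-0.7, 0.3, 10.8]
gripper_width: 0.036
grasp_force: 58.6
```

>>> move_arm(
  rows=[
    [[0,0,0.15],[0,0,0],0],
    [[0,0,0.4],[0,0,0],0],
    [[0,0,0.4],[0,0,0],0],
    [[0,0,0.4],[0,0,0],0],
  ],
)

```text
t: 4.28
eef_pos: [0.4466, -0.1227, 0.0648]
tcp_rot: [-3.142, 0.0, 3.141]
contact_force: [0.7, -1.2, -1.7]
gripper_width: 0.0363
grasp_force: 60.6
```

```bash
python3 - <<'E'
from h import *
s=read_state();a=read_camera('side')[:,:,::-1];b=read_camera('wrist')[:,:,::-1];print(s['eef_pos'],s['tcp_rot'],s['contact_force'],s['gripper_width'])
np.save('w2.npy',np.r_[s['eef_pos'],s['tcp_rot']]);cv2.imwrite('pics/w2raw.png',b)
o=np.hstack([cv2.resize(a[250:400,200:350],(400,400),interpolation=2),cv2.resize(b[130:430,170:470],(400,400))]);cv2.imwrite('pics/g2.png',o)
E
```

```text
[ 0.44658105 -0.12274418  0.06482748] [-3.14158029e+00  1.54022333e-05  3.14111106e+00] [ 0.70902167 -1.15154116 -1.65273497] 0.03626984965338402
```

View pics/g2.png

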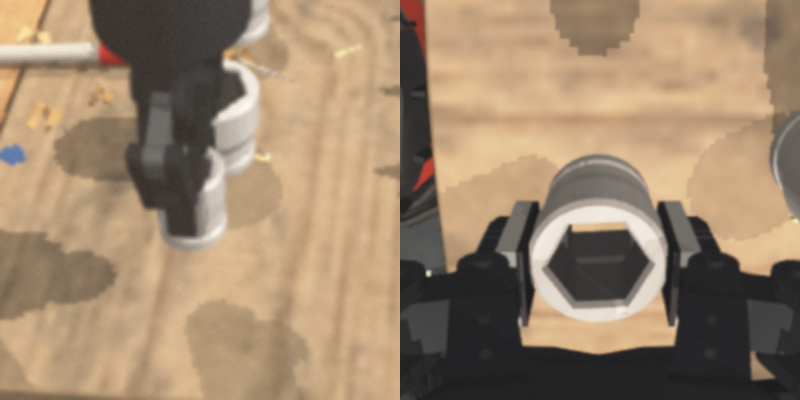

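>>> move_arm(
  rows=[
    [[0,0,0.4],[0,0,0],0],
    [[0.2,0.4,0.6],[0,0,0],0],
    [[0.4247,0.8636,0.6],[0,0,0],0],
    [[0.4247,0.8636,0.6],[0,0,0],0],
  ],
)

```text
t: 4.88
eef_pos: [0.4993, -0.016, 0.1367]
tcp_rot: [3.141, 0.001, -3.138]
contact_force: [-0.9, -0.4, -2.1]
gripper_width: 0.0367
grasp_force: 61.2
```

>>> move_arm(
  rows=[
    [[0.2,0.4,0],[0,0,0],0],
    [[0.4247,0.8636,0],[0,0,0],0],
    [[0.4247,0.8636,0],[0,0,0],0],
  ],
)

```text
t: 5.25
eef_pos: [0.5498, 0.087, 0.1361]
tcp_rot: [3.141, -0.0, -3.139]
contact_force: [-0.4, -0.8, -2.0]
gripper_width: 0.0362
grasp_force: 61.4
```

>>> move_arm(
  rows=[
    [[0.2,0.4,0],[0,0,0],0],
    [[0.4247,0.8636,-0.1],[0,0,0],0],
    [[0.4247,0.8636,-0.3],[0,0,0],0],
    [[0.4247,0.8636,-0.3],[0,0,0],0],
    [[0.4247,0.8636,-0.3],[0,0,0],0],
  ],
)

```text
t: 5.88
eef_pos: [0.5992, 0.1867, 0.101]
tcp_rot: [-3.141, -0.001, 3.14]
contact_force: [1.0, -0.2, -1.3]
gripper_width: 0.0367
grasp_force: 61.5
```

```bash
python3 - <<'E'
from h import *
s=read_state();a=read_camera('side')[:,:,::-1];b=read_camera('wrist')[:,:,::-1];print(s['t'],s['eef_pos'],s['tcp_rot'],s['contact_force'],s['gripper_width'])
np.save('w3.npy',np.r_[s['eef_pos'],s['tcp_rot']]);cv2.imwrite('pics/w3raw.png',b)
o=np.hstack([cv2.resize(a[110:290,300:450],(400,480),interpolation=2),cv2.resize(b[130:480,170:470],(400,480))]);cv2.imwrite('pics/g3.png',o)
E
```

```text
5.875 [0.59921366 0.18665217 0.10099381] [-3.14094024e+00 -1.26721138e-03  3.13999711e+00] [ 1.02409011 -0.20795756 -1.26277505] 0.03674297329704551
```

View pics/g3.png

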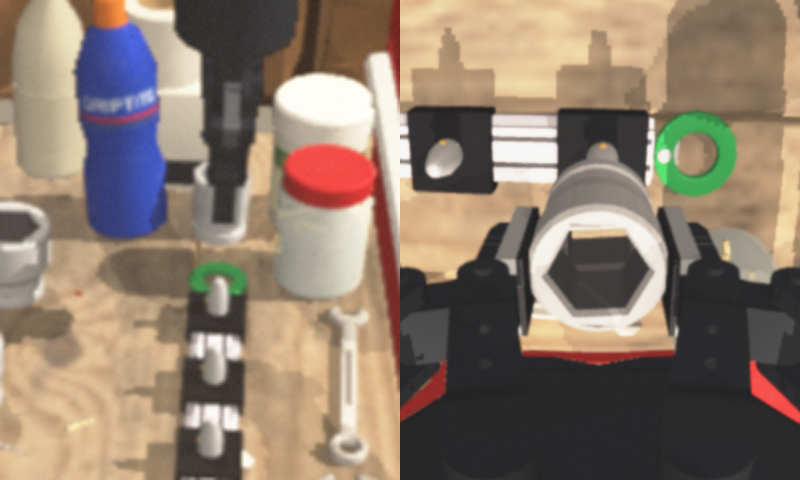

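```bash
python3 - <<'E'
from h import *
p=np.load('w3.npy');p=(p[:3],p[3:]);f=lambda x,y:(x*.75+170,y*350/480+130)
c=np.array([f(408,109),f(494,109),f(494,191),f(408,191),f(559,109),f(648,109),f(652,155)])
print(onz('wrist',c,.015,p).round(4))
E
```

```text
[[0.5755 0.2915]
 [0.5742 0.3448]
 [0.6197 0.3528]
 [0.6179 0.2965]
 [0.5728 0.3939]
 [0.5697 0.4837]
 [0.6005 0.4981]]
```

```bash
python3 - <<'E'
from h import *
p=np.load('w3.npy');p=(p[:3],p[3:]);f=lambda x,y:((x-400)*.75+170,y*350/480+130)
c=np.array([f(408,109),f(494,109),f(494,191),f(408,191),f(559,109),f(648,109),f(652,155)])
print(onz('wrist',c,.015,p).round(4))
E
```

```text
[[0.5753 0.0922]
 [0.5761 0.1366]
 [0.6165 0.1342]
 [0.6172 0.0877]
 [0.5763 0.1679]
 [0.5764 0.2099]
 [0.5984 0.2123]]
```

>>> move_arm(
  rows=[
    [[-0.002,0.008,-0.15],[0,0,0],0],
    [[-0.002,0.008,-0.25],[0,0,0],0],
    [[-0.002,0.008,-0.35],[0,0,0],0],
    [[-0.002,0.008,-0.45],[0,0,0],0],
    [[-0.002,0.008,-0.5],[0,0,0],0],
    [[-0.002,0.008,-0.55],[0,0,0],0],
    [[-0.002,0.008,-0.567],[0,0,0],0],
    [[-0.002,0.008,-0.567],[0,0,0],0],
  ],
)

```text
t: 6.98
eef_pos: [0.5996, 0.1891, 0.0335]
tcp_rot: [3.142, 0.0, 3.141]
contact_force: [-1.2, 0.1, 1.6]
gripper_width: 0.0367
grasp_force: 61.8
```

>>> move_arm(
  rows=[
    [[-0.002,0,0],[0,0,0],1],
    [[-0.002,0,0],[0,0,0],1],
    [[-0.002,0,0],[0,0,0],1],
    [[0,0,0.1],[0,0,0],1],
    [[0,0,0.5],[0,0,0],1],
    [[0,0,0.95],[0,0,0],1],
    [[-0.357,0,1],[0,0,-0.06],1],
    [[-0.357,0,1],[0,0,-0.12],1],
  ],
)

```text
t: 7.98
eef_pos: [0.5548, 0.189, 0.155]
tcp_rot: [3.141, 0.0, 2.76]
contact_force: [0.3, 0.1, -0.2]
gripper_width: 0.0857
grasp_force: 0.0
```

>>> move_arm(
  rows=[
    [[-0.5,-0.4,0],[0,0,-0.06],1],
    [[-1,-0.779,0],[0,0,-0.12],1],
    [[-1,-0.779,0],[0,0,-0.18],1],
    [[-1,-0.779,0],[0,0,-0.24],1],
    [[-1,-0.779,0],[0,0,-0.3],1],
    [[-1,-0.779,0],[0,0,-0.36],1],
    [[-1,-0.779,0],[0,0,-0.38],1],
    [[-1,-0.779,0],[0,0,-0.38],1],
  ],
)

```text
t: 8.98
eef_pos: [0.4369, 0.0956, 0.1537]
tcp_rot: [3.141, -0.0, 1.573]
contact_force: [-0.5, 0.8, -0.2]
gripper_width: 0.0855
grasp_force: 0.0
```

```bash
python3 - <<'E'
from h import *
s=read_state();a=read_camera('side')[:,:,::-1];t=read_camera('top')[:,:,::-1];print(s['t'],s['eef_pos'],s['tcp_rot'],s['contact_force'],s['gripper_width'])
cv2.imwrite('pics/top4.png',t)
o=np.hstack([cv2.resize(a[110:290,230:430],(400,360),interpolation=2),cv2.resize(t[140:320,200:400],(400,360),interpolation=2)]);cv2.imwrite('pics/g4.png',o)
E
```

```text
8.975 [0.43688214 0.0955639  0.15373108] [ 3.14062925e+00 -1.85743078e-04  1.57282609e+00] [-0.52782692  0.7920143  -0.20829463] 0.08551324574228224
```

View pics/g4.png

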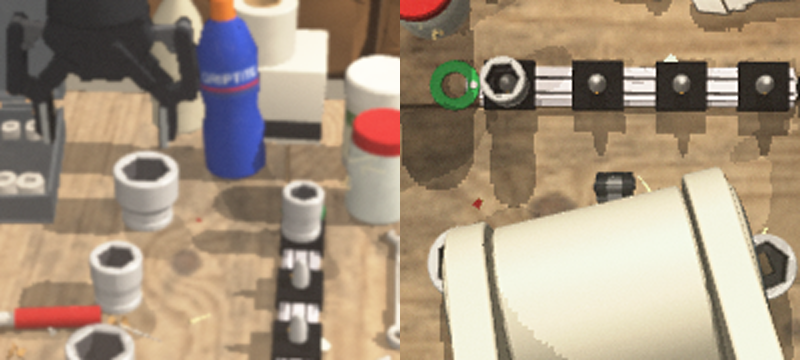

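>>> move_arm(
  rows=[
    [[0,0,-0.5],[0,0,0],1],
    [[0,0,-0.9],[0,0,0],1],
    [[0,0,-1],[0,0,0],1],
  ],
)

```text
t: 9.45
eef_pos: [0.4348, 0.0952, 0.0311]
tcp_rot: [-3.137, 0.001, 1.573]
contact_force: [-0.1, -0.4, 0.3]
gripper_width: 0.0854
grasp_force: 0.0
```

>>> move_arm(
  rows=[
    [[0,0,-0.13],[0,0,0],1],
    [[0,0,-0.13],[0,0,0],1],
    [[0,0,-0.13],[0,0,0],0],
    [[0,0,-0.13],[0,0,0],0],
    [[0,0,-0.13],[0,0,0],0],
    [[0,0,-0.13],[0,0,0],0],
    [[0,0,-0.13],[0,0,0],0],
  ],
)

```text
t: 10.32
eef_pos: [0.4373, 0.0957, 0.0186]
tcp_rot: [3.14, -0.0, 1.572]
contact_force: [-1.8, -0.5, 12.5]
gripper_width: 0.0446
grasp_force: 59.3
```

>>> move_arm(
  rows=[
    [[0,0,0.1],[0,0,0],0],
    [[0,0,0.5],[0,0,0],0],
    [[0,0,0.9],[0,0,0],0],
    [[0.3,0,0.9],[0,0,0],0],
    [[0.667,0.07,0.9],[0,0,0],0],
    [[0.667,0.07,0.9],[0,0,0],0],
  ],
)

```text
t: 11.08
eef_pos: [0.5198, 0.1045, 0.1266]
tcp_rot: [3.138, -0.001, 1.572]
contact_force: [-1.2, -0.1, -3.1]
gripper_width: 0.0446
grasp_force: 63.0
```

>>> move_arm(
  rows=[
    [[0.3,0.04,0],[0,0,0],0],
    [[0.666,0.072,-0.1],[0,0,0],0],
    [[0.666,0.072,-0.3],[0,0,0],0],
    [[0.666,0.072,-0.34],[0,0,0],0],
    [[0.666,0.072,-0.34],[0,0,0],0],
    [[0.666,0.072,-0.34],[0,0,0],0],
  ],
)

```text
t: 11.82
eef_pos: [0.5966, 0.1126, 0.0857]
tcp_rot: [3.141, -0.0, 1.572]
contact_force: [-0.5, 0.6, -2.9]
gripper_width: 0.0441
grasp_force: 63.1
```

Down to 0.0335.

>>> move_arm(
  rows=[
    [[0,0,-0.1],[0,0,0],0],
    [[0,0,-0.2],[0,0,0],0],
    [[0,0,-0.3],[0,0,0],0],
    [[0,0,-0.37],[0,0,0],0],
    [[0,0,-0.42],[0,0,0],0],
    [[0,0,-0.435],[0,0,0],0],
    [[0,0,-0.435],[0,0,0],0],
  ],
)

```text
t: 12.7
eef_pos: [0.5963, 0.1125, 0.0336]
tcp_rot: [-3.141, 0.0, 1.572]
contact_force: [-6.2, -1.1, 13.8]
gripper_width: 0.0445
grasp_force: 64.8
```

>>> move_arm(
  rows=[
    [[0,0,0],[0,0,0],1],
    [[0,0,0],[0,0,0],1],
    [[0,0,0],[0,0,0],1],
    [[0,0,0.1],[0,0,0],1],
    [[0,0,0.5],[0,0,0],1],
    [[0,0,1],[0,0,0],1],
    [[-0.3,-0.2,1],[0,0,0],1],
    [[-0.6,-0.6,1],[0,0,0],1],
  ],
)

```text
t: 13.7
eef_pos: [0.5247, 0.0409, 0.1542]
tcp_rot: [3.138, -0.0, 1.575]
contact_force: [0.2, -0.7, -0.4]
gripper_width: 0.0852
grasp_force: 0.0
```

>>> move_arm(
  rows=[
    [[-0.4,-0.3,0],[0,0,0],1],
    [[-0.697,-0.5275,0],[0,0,0],1],
    [[-0.697,-0.5275,0],[0,0,0],1],
    [[-0.697,-0.5275,0],[0,0,0],1],
  ],
)

```text
t: 14.2
eef_pos: [0.4421, -0.0227, 0.1533]
tcp_rot: [3.139, -0.0, 1.572]
contact_force: [0.1, 0.2, 0.1]
gripper_width: 0.0852
grasp_force: 0.0
```

```bash
python3 - <<'E'
from h import *
s=read_state();a=read_camera('side')[:,:,::-1];b=read_camera('wrist')[:,:,::-1];print(s['t'],s['eef_pos'],s['tcp_rot'])
np.save('w5.npy',np.r_[s['eef_pos'],s['tcp_rot']]);cv2.imwrite('pics/w5raw.png',b)
o=np.hstack([cv2.resize(a[150:330,230:430],(400,360),interpolation=2),cv2.resize(b,(400,300))[:,:].repeat(1,0) if 0 else cv2.copyMakeBorder(cv2.resize(b,(400,300)),0,60,0,0,0)]);cv2.imwrite('pics/g5.png',o)
im=b;p=(s['eef_pos'],s['tcp_rot']);hsv=cv2.cvtColor(np.ascontiguousarray(im),cv2.COLOR_BGR2HSV)
c=camera_model('wrist')
from scipy.optimize import fsolve
P=np.array([.441,-.0227]);uv=fsolve(lambda q:(onz('wrist',[q],.054,p)[0]-P)*1e3,[320,230]);u,v=uv.astype(int);k=55;print(u,v)
w=((hsv[:,:,1]<50)&(hsv[:,:,2]>215)).astype(np.uint8)[max(v-k,0):v+k,u-k:u+k]
c=max(cv2.findContours(w,cv2.RETR_EXTERNAL,1)[0],key=cv2.contourArea).reshape(-1,2)+[u-k,max(v-k,0)]
w3=onz('wrist',cv2.convexHull(c.astype(np.int32)).reshape(-1,2),.054,p);print(cv2.minEnclosingCircle(w3.astype(np.float32)))
E
```

```text
14.2 [ 0.44211182 -0.02270393  0.15334503] [ 3.13928497e+00 -4.70168992e-05  1.57165122e+00]
317 237
((0.4407125413417816, -0.022950321435928345), 0.026703521609306335)
```

View pics/g5.png

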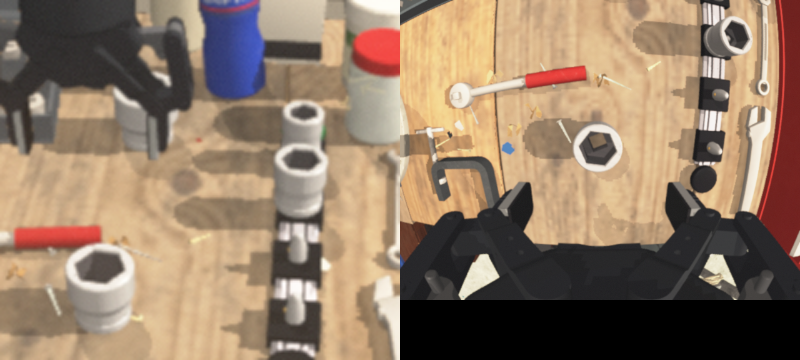

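Medium is seated on stud 2, both upright. The large socket is right under the gripper at (0.441,-0.023).

>>> move_arm(
  rows=[
    [[0,0,-0.5],[0,0,0],1],
    [[0,0,-0.9],[0,0,0],1],
    [[0,0,-1],[0,0,0],1],
  ],
)

```text
t: 14.68
eef_pos: [0.4397, -0.0221, 0.0302]
tcp_rot: [-3.137, -0.0, 1.573]
contact_force: [0.1, -0.2, -0.4]
gripper_width: 0.0851
grasp_force: 0.0
```

>>> move_arm(
  rows=[
    [[0,0,-0.13],[0,0,0],1],
    [[0,0,-0.13],[0,0,0],1],
    [[0,0,-0.13],[0,0,0],0],
    [[0,0,-0.13],[0,0,0],0],
    [[0,0,-0.13],[0,0,0],0],
    [[0,0,-0.13],[0,0,0],0],
    [[0,0,-0.13],[0,0,0],0],
  ],
)

```text
t: 15.55
eef_pos: [0.4417, -0.0227, 0.0181]
tcp_rot: [3.14, 0.0, 1.572]
contact_force: [-2.4, 1.0, 9.6]
gripper_width: 0.0526
grasp_force: 60.9
```

>>> move_arm(
  rows=[
    [[0,0,0.1],[0,0,0],0],
    [[0,0,0.5],[0,0,0],0],
    [[0,0,0.9],[0,0,0],0],
    [[0.3,0.1,0.9],[0,0,0],0],
    [[0.65,0.27,0.9],[0,0,0],0],
    [[0.65,0.27,0.9],[0,0,0],0],
    [[0.65,0.27,0.9],[0,0,0],0],
  ],
)

```text
t: 16.42
eef_pos: [0.518, 0.0097, 0.1249]
tcp_rot: [-3.14, 0.0, 1.573]
contact_force: [-1.2, 0.5, -4.0]
gripper_width: 0.0527
grasp_force: 65.9
```

>>> move_arm(
  rows=[
    [[0.3,0.12,0],[0,0,0],0],
    [[0.64,0.261,-0.1],[0,0,0],0],
    [[0.64,0.261,-0.3],[0,0,0],0],
    [[0.64,0.261,-0.33],[0,0,0],0],
    [[0.64,0.261,-0.33],[0,0,0],0],
    [[0.64,0.261,-0.33],[0,0,0],0],
  ],
)

```text
t: 17.18
eef_pos: [0.5958, 0.0407, 0.0863]
tcp_rot: [3.14, -0.0, 1.572]
contact_force: [0.4, 0.0, -4.5]
gripper_width: 0.0528
grasp_force: 65.8
```

>>> move_arm(
  rows=[
    [[-0.005,0.002,-0.1],[0,0,0],0],
    [[-0.005,0.002,-0.2],[0,0,0],0],
    [[-0.005,0.002,-0.3],[0,0,0],0],
    [[-0.005,0.002,-0.37],[0,0,0],0],
    [[-0.005,0.002,-0.42],[0,0,0],0],
    [[-0.005,0.002,-0.44],[0,0,0],0],
    [[-0.005,0.002,-0.44],[0,0,0],0],
  ],
)

```text
t: 18.05
eef_pos: [0.5949, 0.0412, 0.0332]
tcp_rot: [-3.141, 0.0, 1.572]
contact_force: [-4.5, -0.3, 5.2]
gripper_width: 0.0529
grasp_force: 66.9
```

>>> move_arm(
  rows=[
    [[0,0,0],[0,0,0],1],
    [[0,0,0],[0,0,0],1],
    [[0,0,0],[0,0,0],1],
    [[0,0,0.1],[0,0,0],1],
    [[0,0,0.5],[0,0,0],1],
    [[0,0,1],[0,0,0],1],
    [[-0.3,0.2,1],[0,0,0.06],1],
    [[-0.6,0.6,1],[0,0,0.12],1],
  ],
)

```text
t: 19.05
eef_pos: [0.5233, 0.1131, 0.1542]
tcp_rot: [3.139, 0.001, 1.951]
contact_force: [1.1, 1.3, -0.2]
gripper_width: 0.0851
grasp_force: 0.0
```

>>> move_arm(
  rows=[
    [[-0.3,0.4,0],[0,0,0.06],1],
    [[-0.62,0.905,0],[0,0,0.12],1],
    [[-0.62,0.905,0],[0,0,0.18],1],
    [[-0.62,0.905,0],[0,0,0.24],1],
    [[-0.62,0.905,0],[0,0,0.3],1],
    [[-0.62,0.905,0],[0,0,0.36],1],
    [[-0.62,0.905,0],[0,0,0.38],1],
    [[-0.62,0.905,0],[0,0,0.38],1],
  ],
)

```text
t: 20.05
eef_pos: [0.4489, 0.2219, 0.1531]
tcp_rot: [3.141, 0.001, 3.14]
contact_force: [-0.2, 0.4, 0.5]
gripper_width: 0.0856
grasp_force: 0.0
```

```bash
python3 - <<'E'
from h import *
s=read_state();a=read_camera('side')[:,:,::-1];b=read_camera('wrist')[:,:,::-1];print(s['t'],s['eef_pos'],s['tcp_rot'],s['joints'])
o=np.hstack([cv2.resize(a[130:330,230:430],(400,400),interpolation=2),cv2.copyMakeBorder(cv2.resize(b,(400,300)),0,100,0,0,0)]);cv2.imwrite('pics/g6.png',o)
im=b;p=(s['eef_pos'],s['tcp_rot']);hsv=cv2.cvtColor(np.ascontiguousarray(im),cv2.COLOR_BGR2HSV)
from scipy.optimize import fsolve
P=np.array([.4485,.2216]);uv=fsolve(lambda q:(onz('wrist',[q],.058,p)[0]-P)*1e3,[320,230]);u,v=uv.astype(int);k=65;print(u,v)
w=((hsv[:,:,1]<50)&(hsv[:,:,2]>215)).astype(np.uint8)[max(v-k,0):v+k,u-k:u+k]
c=max(cv2.findContours(w,cv2.RETR_EXTERNAL,1)[0],key=cv2.contourArea).reshape(-1,2)+[u-k,max(v-k,0)]
w3=onz('wrist',cv2.convexHull(c.astype(np.int32)).reshape(-1,2),.058,p);print(cv2.minEnclosingCircle(w3.astype(np.float32)))
E
```

```text
20.05 [0.4489412  0.22193326 0.15314033] [3.14121342e+00 7.77611268e-04 3.14044960e+00] [ 4.56122806e-01  2.56759606e-01  1.96941729e+00 -3.84038472e-06
  9.14550608e-01 -1.11352828e+00]
318 239
((0.448157399892807, 0.2215597778558731), 0.030899088829755783)
```

View pics/g6.png

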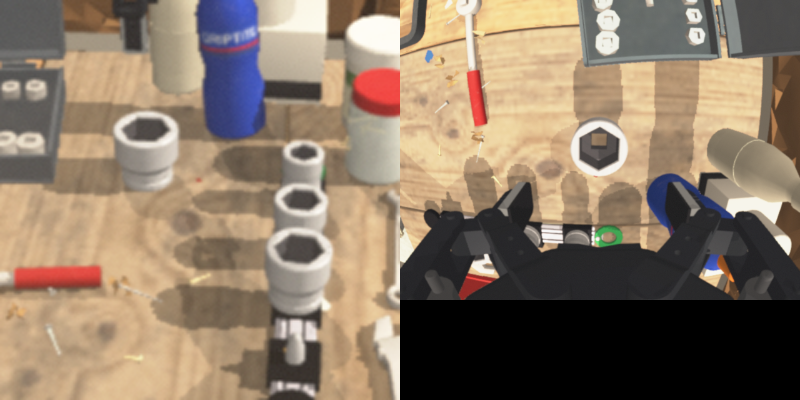

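>>> move_arm(
  rows=[
    [[-0.005,0,-0.5],[0,0,0],1],
    [[-0.005,0,-0.9],[0,0,0],1],
    [[-0.005,0,-1],[0,0,0],1],
  ],
)

```text
t: 20.52
eef_pos: [0.4464, 0.221, 0.0303]
tcp_rot: [-3.14, -0.004, 3.14]
contact_force: [-1.8, 0.8, -0.2]
gripper_width: 0.0855
grasp_force: 0.0
```

>>> move_arm(
  rows=[
    [[0,0,-0.13],[0,0,0],1],
    [[0,0,-0.13],[0,0,0],1],
    [[0,0,-0.13],[0,0,0],0],
    [[0,0,-0.13],[0,0,0],0],
    [[0,0,-0.13],[0,0,0],0],
    [[0,0,-0.13],[0,0,0],0],
    [[0,0,-0.13],[0,0,0],0],
  ],
)

```text
t: 21.4
eef_pos: [0.449, 0.2221, 0.0183]
tcp_rot: [3.141, 0.002, 3.141]
contact_force: [-1.1, -1.6, 7.7]
gripper_width: 0.0606
grasp_force: 63.9
```

>>> move_arm(
  rows=[
    [[0,0,0.1],[0,0,0],0],
    [[0,0,0.5],[0,0,0],0],
    [[0,0,1],[0,0,0],0],
    [[0,-0.3,1],[0,0,-0.06],0],
    [[0,-0.7,1],[0,0,-0.12],0],
    [[0,-1,1],[0,0,-0.18],0],
    [[0,-1,1],[0,0,-0.24],0],
    [[0,-1,1],[0,0,-0.24],0],
  ],
)

```text
t: 22.4
eef_pos: [0.448, 0.1015, 0.1375]
tcp_rot: [3.141, 0.0, 2.387]
contact_force: [-0.4, -0.2, -4.8]
gripper_width: 0.0607
grasp_force: 68.5
```

>>> move_arm(
  rows=[
    [[0.2,-0.3,0],[0,0,-0.06],0],
    [[0.4,-0.6,0],[0,0,-0.12],0],
    [[0.4,-0.9,0],[0,0,-0.18],0],
    [[0.4,-0.9,0],[0,0,-0.24],0],
    [[0.4,-0.9,0],[0,0,-0.26],0],
  ],
)

```text
t: 23.02
eef_pos: [0.4961, -0.0062, 0.1371]
tcp_rot: [-3.141, -0.0, 1.571]
contact_force: [-1.6, -0.0, -5.3]
gripper_width: 0.0602
grasp_force: 68.5
```

>>> move_arm(
  rows=[
    [[0.4,-0.1,0],[0,0,0],0],
    [[0.812,-0.189,-0.1],[0,0,0],0],
    [[0.812,-0.189,-0.35],[0,0,0],0],
    [[0.812,-0.189,-0.42],[0,0,0],0],
    [[0.812,-0.189,-0.42],[0,0,0],0],
    [[0.812,-0.189,-0.42],[0,0,0],0],
  ],
)

```text
t: 23.78
eef_pos: [0.5939, -0.0286, 0.0875]
tcp_rot: [3.14, 0.0, 1.572]
contact_force: [0.0, -0.4, -4.9]
gripper_width: 0.0605
grasp_force: 68.5
```

>>> move_arm(
  rows=[
    [[0,-0.004,-0.1],[0,0,0],0],
    [[0,-0.004,-0.2],[0,0,0],0],
    [[0,-0.004,-0.3],[0,0,0],0],
    [[0,-0.004,-0.37],[0,0,0],0],
    [[0,-0.004,-0.42],[0,0,0],0],
    [[0,-0.004,-0.45],[0,0,0],0],
    [[0,-0.004,-0.45],[0,0,0],0],
  ],
)

```text
t: 24.65
eef_pos: [0.5934, -0.0293, 0.0333]
tcp_rot: [-3.141, -0.0, 1.57]
contact_force: [-4.7, 0.5, 5.9]
gripper_width: 0.0603
grasp_force: 69.8
```

>>> move_arm(
  rows=[
    [[0,0,0],[0,0,0],1],
    [[0,0,0],[0,0,0],1],
    [[0,0,0],[0,0,0],1],
    [[0,0,0.1],[0,0,0],1],
    [[0,0,0.5],[0,0,0],1],
    [[0,0,1],[0,0,0],1],
    [[-0.5,-0.2,1],[0,0,0],1],
    [[-1,-0.8,1],[0,0,0],1],
  ],
)

```text
t: 25.65
eef_pos: [0.4939, -0.0998, 0.154]
tcp_rot: [3.14, 0.0, 1.573]
contact_force: [-0.1, -0.8, 0.3]
gripper_width: 0.0854
grasp_force: 0.0
```

>>> move_arm(
  rows=[
    [[-0.3,-0.6,0],[0,0,0],1],
    [[-0.6,-1,0],[0,0,0],1],
    [[-0.6,-1,0],[0,0,0],1],
    [[-0.6,-1,0],[0,0,0],1],
  ],
)

```text
t: 26.15
eef_pos: [0.423, -0.2207, 0.153]
tcp_rot: [3.141, 0.0, 1.568]
contact_force: [-0.2, 0.5, 0.1]
gripper_width: 0.0854
grasp_force: 0.0
```

```bash
python3 - <<'E'
from h import *
s=read_state();a=read_camera('side')[:,:,::-1];t=read_camera('top')[:,:,::-1];print(s['t'],s['eef_pos'],s['contact_force'])
o=np.hstack([cv2.resize(a[150:350,300:450],(375,500),interpolation=2),cv2.copyMakeBorder(cv2.resize(t[140:240,195:435],(420,175),interpolation=2),0,325,0,0,0)]);cv2.imwrite('pics/g7.png',o)
hsv=cv2.cvtColor(np.ascontiguousarray(t),cv2.COLOR_BGR2HSV);w=((hsv[:,:,1]<50)&(hsv[:,:,2]>200)).astype(np.uint8)
for P,z,r in(((.5994,.188),.061,.019),((.5968,.1126),.065,.023),((.595,.041),.069,.027),((.5936,-.0292),.073,.031)):
    q=px('top',[*P,z])[0];k=24;u,v=q.astype(int);c=max(cv2.findContours(w[v-k:v+k,u-k:u+k],cv2.RETR_EXTERNAL,1)[0],key=cv2.contourArea)
    e=cv2.minEnclosingCircle(c);print(onz('top',[np.array(e[0])+[u-k,v-k]],z).round(4),P,e[1],r*585/(.99-z))
E
```

```text
26.15 [ 0.42301728 -0.22072853  0.15304679] [-0.21999717  0.4875904   0.11321993]
[[0.5973 0.1909]] (0.5994, 0.188) 12.545933723449707 11.964477933261572
[[0.5963 0.1136]] (0.5968, 0.1126) 24.253965377807617 14.545945945945945
[[0.5902 0.0422]] (0.595, 0.041) 24.667892456054688 17.149837133550488
[[ 0.5957 -0.0238]] (0.5936, -0.0292) 21.615015029907227 19.776444929116686
```

View pics/g7.png

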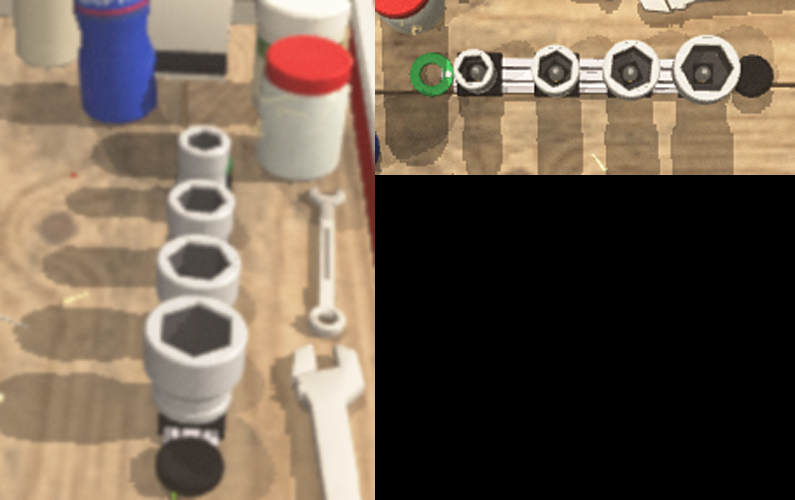

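```bash
python3 -c "
from bench import *
print(hand_in())"
```

```text
the job is handed in; nothing more can be done
None
```

I put all four sockets on the rail studs in order, smallest next to the green ring and largest at the other end, and handed the job in at about 26 s. In the last pictures they stood upright on their clips, and the glue bottle had not been touched. The hand-in gave no verdict.

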